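# Walk the carved slate printing block round to face the fence

## Task

The heavy carved slate printing block stands askew on the registration board. Pushing only against its sides with the fingers, walk it round clear of the fence until its foot (the long side with the plain, uncarved margin) faces the fence, and only then push it up so that the foot lies flat against the fence, all of it on the fence. Do not lift or tip the block, keep off its carved top, leave the other things where they stand, and finish with the arm clear.

Things in the scene. Friction and masses are not known exactly. Their poses are not given: they have to be found in the camera images.
- block: Slate printing block, carved face up: 105 mm along its x, 150 mm along y; vertical sides 36 mm high, about 44 mm with the carving. Some 1.6 kg (1.4 to 1.85), friction near 0.6: 7 to 13 N slide it. Origin: centre of its underside. +x points out of its foot, the 150 mm side (x = 52.5 mm) with the plain margin; the head side is x = -52.5 mm, the ends y = 75 and -75 mm.
- carving: The block's carved top, fixed on it, 4 mm inside its sides: a peony with leaves and a thin raised border along the head side and most of both ends (3 to 4 mm relief); the strip along the foot, about 34 mm wide, is plain. Origin: 36 mm above the block's origin, same axes. Not to be touched.
- fence: Fixed dark red wood batten, 340 mm long, 30 mm wide, 16 mm high above the board, along the board's side farthest from the robot. Origin: middle of its long face towards the robot, at the board's upper surface. +x points into the fence, y along it (-170 to 170 mm). A seated block has its origin at x = -52.5 mm and its x axis along the fence's x.
- board: Plywood registration board, fixed to the table, 360 mm along its own x, 520 mm along y, 12 mm thick. Origin: centre of its underside, on the table top. Its upper surface is 12 mm above that. Same axis directions as the fence.
- seal: Bystander: stone name seal standing on the board near its right-hand end, 26 x 26 mm foot, 68 mm tall. Origin: centre of its underside.
- saucer: Bystander: white porcelain paint saucer on the board near its left-hand end, 84 mm across, 16 mm high. Origin: centre of its underside.
- paperweight: Bystander: dark paperweight bar, 250 mm long (its x), 36 mm wide, 20 mm high with a brass knob to 30 mm, on the table to the right of the board. Origin: centre of its underside.
- squeeze: Bystander: clear plastic squeeze bottle, 52 mm across and 150 mm tall, on the table to the left of the board. Origin: centre of its underside.
Not all that is in view belongs to the job. Of the things that look like the block, the middle-sized one is meant.

How it is judged (in metres and radians):
At the end, for the whole second after the job is handed in: The block rests flat on the board, foot (not head) to the fence: gap at most 3 mm at the middle of the foot, parallel within 0.03 rad, no part of the foot beyond either end of the fence (block centre within 95 mm of its middle), at rest (x of block in the frame of fence between -0.0555 and -0.0505 m and angle between the x axis of block and the x axis of fence, either way round below 0.03 rad and x of fence in the frame of block above 0.04 m and y of block in the frame of fence between -0.095 and 0.095 m and z of block in the frame of board below 0.014 m and angle between block's own z axis and vertical below 0.03 rad and linear speed of block below 0.005 m/s); the robot touches nothing.
It fails at once if the block is lifted or tipped (8 mm off the board, or 0.12 rad) (z of block in the frame of board above 0.02 m or angle between block's own z axis and vertical above 0.12 rad).
It fails at once if the block is run into the fence (over 2 N) while still turned more than 0.35 rad (20 degrees) away from facing it (contact force between block and fence above 2 N and (angle between the x axis of block and the x axis of fence, either way round above 0.35 rad or x of fence in the frame of block below 0 m)).
It fails at once if the carved top is pressed on (over 3 N) (contact force between any of the fingers, the arm and carving above 3 N).
It fails at once if the block is pushed with the arm or the gripper's body instead of the fingers (over 5 N) (contact force between the arm and block above 5 N).
It fails at once if the seal, the saucer, the paperweight or the bottle is moved more than 15 mm (distance of any of seal, saucer, paperweight, squeeze from where it was at the start of the episode above 0.015 m).
It also fails if it takes over 61 s, if anything falls off the work surface, if the arm or the gripper's body presses on something with over 40 N, if the wrist force passes 120 N, or if a joint passes its speed limit or range.

## Robot

A 6-joint arm with a two-finger parallel gripper is mounted at the origin on the work surface. World frame = base frame: x ahead of the robot, y to its left, z up, the work surface at z = 0. Lengths are in m, angles in degrees, forces in N, time in s.
With the tool pointing down it reaches from about 0.35 to 0.875 m from the base axis. Payload 4.2 kg.
Tool frame: the origin (TCP) lies midway between the tips of the shut fingers; the grasp point (between the pads) lies 19 mm behind it; z points along the fingers, y is the line along which they close (so a half turn about z gives the same grasp; the last joint's range is limited). The gripper opens to 87 mm and grips with 3 to 60 N. Pads are 19 mm wide; open, the fingers measure 117 mm over their backs; the gripper's body (75 mm by 190 mm) begins 51 mm behind the grasp point.
Start: joints at [-60.527, 22.042, 0.453, 0, -68.411, -14.817], TCP at [0.158, -0.605, 0.223] pointing down, gripper open.
Joint ranges: [-179.83, 179.83], [-69.29, 118.12], [-61.27, 80.66], [-181.25, 117.63], [-171.15, -9.14], [-177.46, 177.46]. Speed limits (degrees/s): [159.86, 159.86, 180, 180, 180, 180].

## Interface

Orientations are given as [roll, pitch, yaw] about the fixed x, y, z axes, in that order (R = Rz(yaw) Ry(pitch) Rx(roll)).
In Python, from workcell import env gives the robot as it stands. The module is installed in compiled form; this text tells all that it offers. Calls block until the motion is done:
- env.goto(position, orientation): joint-space move of the TCP to a pose.
- env.move_straight(position, rotation=None, rate=0.15, force_limit=None): straight line of the TCP; rotation=None keeps the orientation; rate is the mean speed in m/s. With force_limit (N) it stops when the force on the tool has changed by that much, and returns True; else False.
- env.set_joints(angles): joint-space move.
- env.gripper_to(opening, grasp_force=None): opening from 0.0 (shut) to 1.0 (fully open); grasp_force is the grip in N (None keeps the last); returns when the fingers have stopped.
- env.dwell(seconds).
- env.inverse_kinematics(position, orientation): joint angles nearest the present ones, or None.
- env.read_state(): the state.
- env.grab_frame(name): name is "scene" or "side" or "wrist"; returns a dict with "image" (400x640x3 uint8, blue, green, red), "fx", "fy", "cx", "cy" (pixels), "position" and "orientation" of the camera in the world. Camera axes: x right, y up, looking along -z (the intrinsics and any distortion apply to the point x, -y, -z); pixel columns grow to the right and rows downward; lengths in m; the calibration is good to about 2 mm. The wrist camera is an equidistant fisheye: a pixel r from the principal point sees the ray r / f radians off the axis. A picture is of the moment at which its call begins. There is no depth.
A pose or a line that the arm cannot do raises env.Unreachable and nothing moves.
- env.close_job(): hands the job in; it is judged then, once.
Trained networks look in a picture, given as the dict that the camera call returned (one of the last four; its "shot" number tells which), for a name from the list of things; names that differ only in an ending like _2 or _b are one class to them, and where a whole thing is asked for, a point or a joint stands for the part that bears it (a point fixed in the world has none). Each returns a list of dicts, best first, with "score" (0 to 1); they miss things now and then, are a little off and sometimes report something else, mostly with a low value. They report only what shows in the picture. A call takes as long as a camera call. They do not tell look-alikes from the thing itself.
- env.search_frame(picture, thing): "xyz" ([x, y, z] in m, in world coordinates, good to about 4 mm: the middle of the surface that is visible of it).
- env.trace(picture, thing): "mask" (400x640 bool, what is visible of it).
The state is a dict: "clock": time; "joint_positions": joint angles; "qvel": joint speeds; "joint_torque": joint torques, N m; "position": TCP position; "tool_rot": TCP orientation; "force": force on the tool from outside, world axes, zero at the start; "wrist_torque": the same for the moment, N m; "opening": opening from 0.0 (shut) to 1.0 (fully open); "finger_force": force on a finger pad.
Only numpy, scipy, OpenCV 4.12 (cv2) and the standard library are available. Lean on these libraries where they do the work, as an engineer would, in place of code of your own. Each camera call takes 0.05 s, during which the arm holds its last target. There are 200 camera calls.

## Working session

There is one attempt and no reset: what is moved stays moved. The work goes in short steps, each a Python script; the robot and the scene stay as the last script left them, time stands still between calls to the robot, and variables do not carry over. Pictures are saved under pics/ and viewed, at most 10 in all, crops included, and the job is handed in when it is done.

```bash
mkdir -p pics
cat > h.py <<'E'
import numpy as np, cv2
from workcell import env
from scipy.spatial.transform import Rotation as R
def ray(f,u,v):
    x=(u-f["cx"])/f["fx"]; y=(v-f["cy"])/f["fy"]
    d=np.array([x,-y,-1.0]); o=np.array(f["orientation"],float)
    M=R.from_euler('xyz',o,degrees=True).as_matrix() if o.shape==(3,) else o
    return np.array(f["position"]),M@d
def plane(f,u,v,z):
    p,d=ray(f,u,v); return p+d*(z-p[2])/d[2]
def proj(f,P):
    M=R.from_euler('xyz',f["orientation"],degrees=True).as_matrix()
    c=M.T@(np.array(P)-f["position"]); return np.array([f["cx"]+f["fx"]*c[0]/-c[2], f["cy"]-f["fy"]*c[1]/-c[2]])
E
python3 - <<'E'
from h import *
for n in ["scene","side"]:
    f=env.grab_frame(n); cv2.imwrite(f"pics/{n}0.png",f["image"])
    print(n,{k:f[k] for k in f if k!="image"})
    for t in ["block","carving","fence","board","seal","saucer","paperweight","squeeze"]:
        print(t,[(np.round(r["xyz"],3).tolist(),round(r["score"],2)) for r in env.search_frame(f,t)][:4])
print(env.read_state())
E
```

```text
scene {'fx': 465.2101688239412, 'fy': 465.2101688239412, 'cx': 316.5463169292241, 'cy': 202.15188709011932, 'position': array([ 1.0452035 , -0.76283455,  0.76048844]), 'orientation': array([54.98481039,  0.77926237, 35.9246266 ]), 'shot': 1}
block [([0.25, -0.361, 0.053], 0.91), ([0.308, 0.207, 0.029], 0.78), ([0.538, 0.048, 0.049], 0.68)]
carving [([0.528, 0.072, 0.049], 0.97), ([0.231, -0.346, 0.056], 0.59), ([0.296, 0.219, 0.029], 0.58)]
fence [([0.692, 0.008, 0.027], 0.91)]
board [([0.611, -0.025, 0.012], 0.94)]
seal [([0.566, -0.163, 0.049], 0.9)]
saucer [([0.486, 0.29, 0.022], 0.54)]
paperweight [([0.517, -0.269, 0.019], 0.9)]
squeeze []
side {'fx': 459.1578547211092, 'fy': 459.1578547211092, 'cx': 316.58634570132284, 'cy': 190.09513355654605, 'position': array([ 0.43712438, -0.85461504,  1.17609219]), 'orientation': array([38.95875765,  0.32345918, -1.34804248]), 'shot': 2}
block [([0.519, 0.058, 0.05], 0.97), ([0.255, -0.399, 0.053], 0.79), ([0.296, 0.206, 0.028], 0.77)]
carving [([0.295, 0.22, 0.028], 0.97), ([0.522, 0.072, 0.05], 0.78), ([0.25, -0.396, 0.056], 0.66)]
fence 
[... 193 characters left out ...]
 0.82)]
{'clock': 0.9, 'joint_positions': array([-6.05230640e+01,  2.20385431e+01,  4.52357776e-01,  1.87276494e-03,
       -6.84102010e+01, -1.48179389e+01]), 'qvel': array([ 0.1000426 ,  0.0266778 , -0.01503271, -0.04978739,  0.04714947,
       -0.10152056]), 'joint_torque': array([-3.67870571e-04, -3.90455067e+01,  1.87623274e+01,  4.22444254e+00,
        1.55218423e-02, -1.80639887e-05]), 'position': array([ 0.15819092, -0.60463169,  0.22258617]), 'tool_rot': array([-1.79996061e+02, -7.59319915e-04, -1.65340314e+02]), 'force': array([ 0.05407609, -0.00508549,  0.65152693]), 'wrist_torque': array([ 0.00769985,  0.00226941, -0.04143745]), 'finger_force': 0.0, 'opening': 0.9973326544425772}
```

View pics/scene0.png

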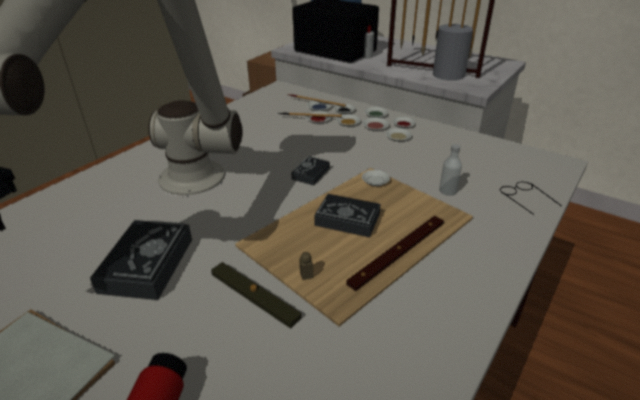

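View pics/side0.png

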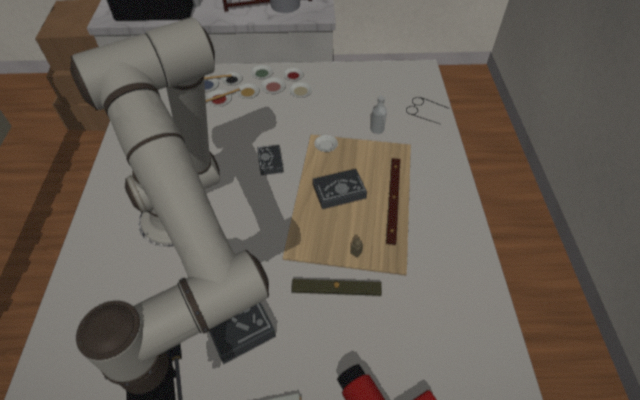

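The scene view shows the target block on the board at about (348,213), the seal at (306,265), the saucer at (376,178) and the fence from (352,285) to (442,222). The other two look-alikes are the large one at (143,258) and the small one at (310,169). Next I'll fit poses to the masks and look closely for the plain margin.

```bash
cat >> h.py <<'E'
from scipy.optimize import minimize
def boxpts(x,y,a,sx,sy,z0,z1):
    c,s=np.cos(a),np.sin(a)
    return [[x+c*i*sx/2-s*j*sy/2,y+s*i*sx/2+c*j*sy/2,z] for i in(-1,1) for j in(-1,1) for z in(z0,z1)]
def render(f,pts):
    h=cv2.convexHull(np.array([proj(f,p) for p in pts],np.float32))
    m=np.zeros((1600,2560),np.uint8); cv2.fillConvexPoly(m,np.round(h*4+1.5).astype(np.int32),1)
    return cv2.resize(m.astype(np.float32),(640,400),interpolation=cv2.INTER_AREA)
def fit(fms,x0,sx,sy,z0,z1):
    def cost(q):
        return sum(np.abs(render(f,boxpts(q[0],q[1],q[2],sx,sy,z0,z1))-m).sum()/m.sum() for f,m in fms)
    best=None
    for a in x0[2]:
        s=np.array([x0[0],x0[1],a]); sim=[s]+[s+d for d in np.diag([.012,.012,.15])]
        r=minimize(cost,s,method='Nelder-Mead',options=dict(initial_simplex=sim,xatol=2e-4,fatol=1e-4))
        if best is None or r.fun<best.fun: best=r
    return best.x,best.fun
def mask(f,t,near):
    ms=[r["mask"] for r in env.trace(f,t)]; u,v=proj(f,near)
    ms=[m for m in ms if m[max(0,int(v)-3):int(v)+4,max(0,int(u)-3):int(u)+4].any()]
    return ms[0].astype(np.float32) if ms else None
E
python3 - <<'E'
from h import *
fs=[env.grab_frame(n) for n in ["scene","side"]]
def go(t,near,angs,sx,sy,z0,z1):
    fms=[(f,mask(f,t,near)) for f in fs]; fms=[x for x in fms if x[1] is not None]
    for sub in [fms]+[[x] for x in fms]:
        q,c=fit(sub,(near[0],near[1],angs),sx,sy,z0,z1); print(t,len(sub),np.round(q,4),np.degrees(q[2]).round(1),round(c,3))
go("block",(0.525,0.065,0.05),np.radians([0,45,90,135]),.105,.150,.012,.050)
go("fence",(0.69,0.015,0.028),[0],.03,.34,.012,.028)
go("seal",(0.562,-0.162,0.05),[0,.5],.026,.026,.012,.080)
go("paperweight",(0.51,-.269,.02),[0],.25,.036,0,.02)
ims=[]
for f,(u,v) in zip(fs,[(348,213),(340,188)]):
    c=f["image"][v-32:v+32,u-42:u+42]; ims.append(cv2.resize(c,None,fx=4.7,fy=4.7,interpolation=cv2.INTER_CUBIC))
im=np.hstack(ims); cv2.imwrite("pics/crop1.png",cv2.convertScaleAbs(im,alpha=1.8))
E
```

```text
block 1 [0.5252 0.0741 1.8637] 106.8 0.041
block 1 [0.5252 0.0741 1.8637] 106.8 0.041
fence 2 [ 0.6957  0.0381 -0.1738] -10.0 0.124
fence 1 [ 0.6955  0.0334 -0.1762] -10.1 0.061
fence 1 [ 0.6958  0.0397 -0.1743] -10.0 0.06
seal 2 [ 0.5627 -0.1549  0.5477] 31.4 0.691
seal 1 [ 0.5647 -0.1566  0.5204] 29.8 0.294
seal 1 [ 0.5609 -0.1612  0.0801] 4.6 0.336
paperweight 2 [ 0.4976 -0.2625 -0.0764] -4.4 0.167
paperweight 1 [ 0.4968 -0.2622 -0.0787] -4.5 0.096
paperweight 1 [ 0.4983 -0.2629 -0.0724] -4.1 0.064
```

View pics/crop1.png

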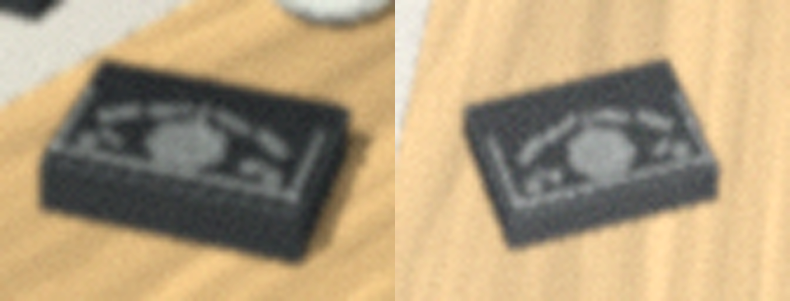

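The plain margin (foot) is on the +y side, with the head border towards −y. So the block's x axis is at about 107° and the fence's at −10°: it needs about 117° clockwise, turned in place by a push on the foot side and then one on the head side.

```bash
cat >> h.py <<'E'
FA=np.radians(-10.0); F=np.array([0.681,0.039])
def rot(a): return np.array([[np.cos(a),-np.sin(a)],[np.sin(a),np.cos(a)]])
def push(q,side,c,dth,k=0.0024,z=0.027,h=0.0095,clear=0.02):
    """side +1: push on foot, -1: on head, at body y=c; rotate block by dth about its predicted pivot; leaves arm raised"""
    p0=np.array(q[:2]); piv=np.array([0,-k/c]); P=p0+rot(q[2])@piv
    def tool(th,off): # finger centre and yaw
        xy=P+rot(th)@(np.array([side*(0.0525+h+off),c])-piv)
        return xy, np.degrees(th)+(180 if side>0 else 0)
    w=lambda a:(a+180)%360-180
    xy,y=tool(q[2],clear)
    env.goto([*xy,0.16],[180,0,w(y)]); env.move_straight([*xy,z],rate=0.2)
    n=max(2,int(abs(np.degrees(dth))/8))
    for t in np.linspace(0,1,n+1):
        xy,y=tool(q[2]+t*dth,0); env.move_straight([*xy,z],rotation=[180,0,w(y)],rate=0.06)
    fo=np.array(env.read_state()["force"]).round(1)
    xy,y=tool(q[2]+dth,clear); env.move_straight([*xy,z],rate=0.15); env.move_straight([*xy,0.18],rate=0.25)
    pn=P-rot(q[2]+dth)@piv
    print("pred",pn.round(3),np.degrees(q[2]+dth).round(1),"force",fo)
    return [*pn,q[2]+dth]
def look(q):
    fms=[]
    for n in ["scene","side"]:
        f=env.grab_frame(n); m=mask(f,"block",(q[0],q[1],.048))
        if m is None: continue
        for sub in [[(f,m)]]:
            r,c=fit(sub,(q[0],q[1],[q[2]-.25,q[2]+.25]),.105,.150,.012,.050)
            print(n,r[:2].round(4),np.degrees(r[2]).round(1),round(c,3))
        fms.append((f,m))
    if not fms: print("none"); return None
    r,c=fit(fms,(q[0],q[1],[q[2]-.25,q[2]+.25]),.105,.150,.012,.050)
    d=rot(FA).T@(r[:2]-F)
    print("fit",r.round(4).tolist(),np.degrees(r[2]).round(1),round(c,3),"in fence",d.round(4),"clock",round(env.read_state()["clock"],1)); return r
E
python3 - <<'E'
from h import *
env.gripper_to(0.0)
q=push([0.5252,0.0741,1.8637],1,-0.060,-0.95)
look(q)
E
```

```text
pred [0.519 0.038] 52.4 force [3.1 1.8 1.5]
scene [0.5197 0.0339] 51.9 0.038
fit [0.5197, 0.0339, 0.9051] 51.9 0.038 in fence [-0.158 -0.033] clock 11.3
```

Run:
```python
from h import *
q=push([0.5197,0.0339,0.9051],-1,0.060,-1.05)
r=look(q)
f=env.grab_frame("scene"); 
cv2.imwrite("pics/s2.png",cv2.convertScaleAbs(f["image"],alpha=1.5))
e=f["image"].copy()
```

```text
pred [0.557 0.049] -8.3 force [-1.9 -0.5 -1.3]
scene [0.5612 0.0497] -8.5 0.028
side [0.5601 0.0504] -7.4 0.053
fit [0.5609, 0.0499, -0.1398] -8.0 0.086 in fence [-0.1202 -0.0101] clock 19.5
```

View pics/s2.png

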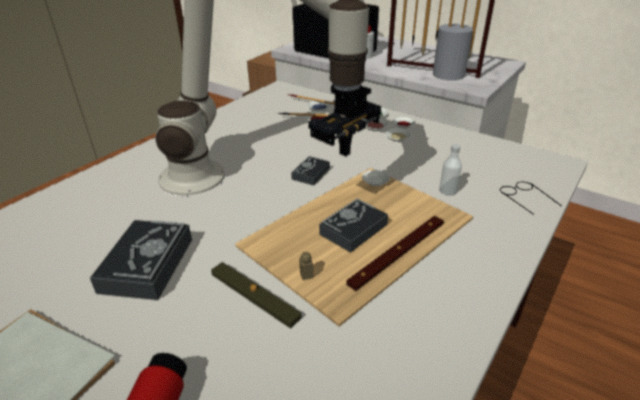

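The view shows the head towards the robot and the plain margin towards the fence, with the block at (353,222); the seal (306,265), saucer (376,180) and bottle (450,172) are undisturbed. Next is the seating push, with the fingers open for two contacts.

Run:
```python
from h import *
env.gripper_to(1.0)
yb=-0.010; z=0.027; O=[180,0,-10]
P=lambda x:[*(F+rot(FA)@[x,yb]),z]
p=P(-0.1202-0.0525-0.035)
env.goto([p[0],p[1],0.16],O); env.move_straight(p,rate=0.2)
def hit(x,rate,fl):
    h=env.move_straight(P(x),rate=rate,force_limit=fl); s=env.read_state()
    print(x,h,(rot(FA).T@(np.array(s["position"][:2])-F)).round(4),(rot(FA).T@np.array(s["force"])[:2]).round(1),s["clock"])
    return h
if not hit(-0.128,0.06,40): hit(-0.105,0.015,30)
env.move_straight(P(-0.16),rate=0.1)
p=P(-0.16); env.move_straight([p[0],p[1],0.18],rate=0.25)
pb=F+rot(FA)@[-0.0525,yb]
look([*pb,FA])
f=env.grab_frame("side"); u,v=proj(f,[*pb,.03]).astype(int)
c=f["image"][v-60:v+60,u-60:u+80]; cv2.imwrite("pics/c3.png",cv2.convertScaleAbs(cv2.resize(c,None,fx=4.5,fy=4.5,interpolation=cv2.INTER_CUBIC),alpha=1.8))
```

```text
-0.128 False [-0.134 -0.013] [-13.   -0.1] 23.7417
-0.105 False [-0.1165 -0.0133] [-27.5   4.9] 25.425
scene [0.6249 0.0346] -10.6 0.095
side [0.6268 0.0353] -11.1 0.061
fit [0.6261, 0.0342, -0.1923] -11.0 0.158 in fence [-0.0532 -0.0143] clock 27.1
```

View pics/c3.png

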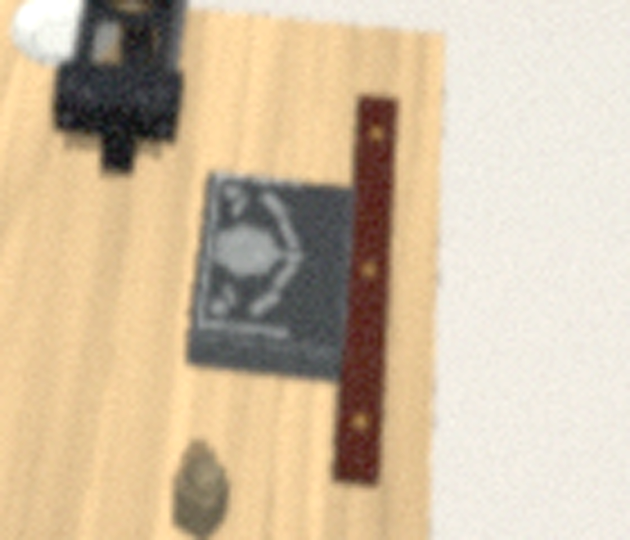

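The block sits flat along the fence with no visible gap (foot edge from (352,185) to (340,380) in the crop), and the force rose well above sliding. For certainty I'll give one firm central push with the fingers shut to square it.

Run:
```python
from h import *
env.gripper_to(0.0)
O=[180,0,-10]; z=0.027; w=lambda x:F+rot(FA)@[x,-0.0135]
env.goto([*w(-0.145),0.16],O); env.move_straight([*w(-0.145),z],rate=0.2)
h=env.move_straight([*w(-0.097),z],rate=0.03,force_limit=36); s=env.read_state()
print(h,(rot(FA).T@(np.array(s["position"][:2])-F)).round(4),(rot(FA).T@np.array(s["force"])[:2]).round(1))
env.move_straight([*w(-0.16),z],rate=0.1); env.move_straight([*w(-0.16),0.18],rate=0.25)
env.goto([0.40,-0.25,0.25],O)
look([0.626,0.0345,FA])
fs=[env.grab_frame(n) for n in("scene","side")]; f=fs[1]
fms=[(f,mask(f,"fence",(0.695,.03,.028))) for f in fs]
for x in fms:
  if x[1] is not None: print("fence",fit([x],(.695,.035,[FA]),.03,.34,.012,.028))
for t in ["seal","saucer","paperweight","squeeze"]: print(t,[np.round(r["xyz"],3).tolist() for r in env.search_frame(f,t)][:2])
u,v=proj(f,[.63,.035,.03]).astype(int)
c=f["image"][v-35:v+35,u-40:u+50]; cv2.imwrite("pics/c4.png",cv2.convertScaleAbs(cv2.resize(c,None,fx=8,fy=8,interpolation=cv2.INTER_CUBIC),alpha=1.8))
```

```text
True [-0.1171 -0.016 ] [-0.4  0.3]
scene [0.6242 0.0359] -5.8 0.157
side [0.6271 0.0361] -9.9 0.06
fit [0.6267, 0.0352, -0.1552] -8.9 0.232 in fence [-0.0528 -0.0131] clock 33.7
fence (array([ 0.69593586,  0.03801571, -0.17122691]), np.float64(0.06309866160154343))
fence (array([ 0.69569135,  0.03813647, -0.17842667]), np.float64(0.21519309282302856))
seal [[0.558, -0.162, 0.056]]
saucer [[0.492, 0.286, 0.019]]
paperweight [[0.5, -0.27, 0.018]]
squeeze [[0.674, 0.354, 0.08]]
```

View pics/c4.png

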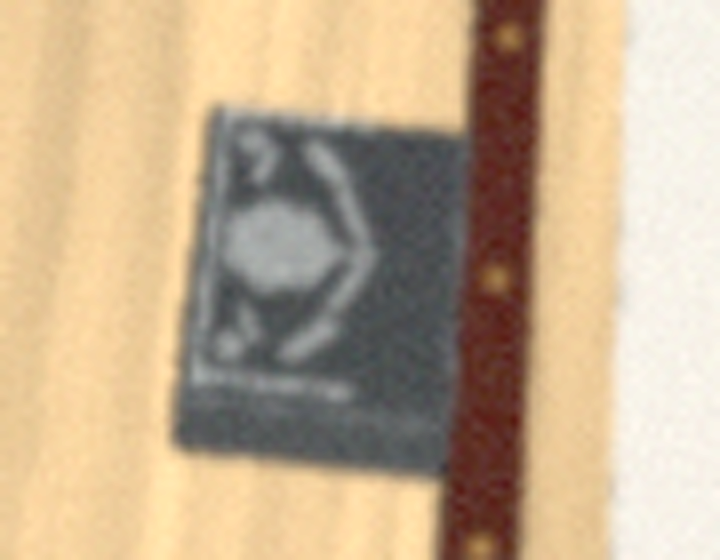

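The foot lies along the fence without a gap: its edge runs from (468,130) to (447,470) in the crop, parallel to the batten. The bystanders are within measurement error of their starting places, and the arm is clear.

```bash
python3 -c "
from workcell import env
print(env.close_job())"
```

```text
the job is handed in; nothing more can be done
None
```

The job is handed in at about 34 s: the block was walked round clear of the fence and seated with its foot flat against it, the other things stayed put to within measurement error, and the arm is clear; no verdict was returned.

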